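Tip a standing carton onto the labelling board and push it home

ROBOT

A 6-joint arm with a two-finger parallel gripper is mounted at the origin on a cart in front of the work surface, level with it; the furniture and walls round the work are solid. World frame = base frame: x ahead of the robot, y to its left, z up, the work surface at z = 0. Lengths are in m, angles in degrees, forces in N, time in s.
With the tool pointing down it reaches from about 0.3 to 0.75 m from the base axis. Payload 8.5 kg.
Tool frame: the origin (TCP) lies between the finger pads; the fingertips stand ahead of it and the grasp point (between the pads) lies 8 mm behind it (env.tcp_to_tips is the z of the fingertips in the tool frame, in m); z points along the fingers, x is the direction in which the jaws open and shut, and the axes are right-handed (so a half turn about z gives the same grasp; the last joint's range is limited). The gripper opens to 85 mm and grips with 20 to 120 N. Pads are 22 mm wide; open, the fingers measure 114 mm over their backs; the gripper's body (76 mm by 85 mm) begins 54 mm behind the grasp point. The pads swing forward as they close: fully open they stand 13 mm farther back than shut.
Start: joints at [-89.628, 21.807, 74.336, -0, 83.858, -12.336], TCP at [0.121, -0.537, 0.242] pointing down, gripper open.
Joint ranges: [-178.18, 178.18], [-50.72, 133.34], [12.68, 142.11], [-81.47, 261.47], [9.98, 163.14], [-165.26, 165.26]. Speed limits (degrees/s): [136.94, 136.94, 180, 180, 180, 180].

INTERFACE

Orientations are given as a 3x3 rotation matrix whose columns are the frame's x, y, z axes.
In Python, from rig import observe, viewer, env gives the robot as it stands.
- The arm moves only by the tool jog_arm, never from a script. Its arguments are lists of equal length, an entry for each row: "dr": the turn, a rotation vector about the tool's x, y, z in rad, a list of three; "slide": the shift along the tool's x, y, z in m, a list of three; "gripper": the opening, from -1 (shut) to 1 (fully open), so that 0 is half open. In form: {"dr": [[rx, ry, rz], ...], "slide": [[dx, dy, dz], ...], "gripper": [gripper, ...]}. A call has exactly 10 rows; each row shifts and turns the commanded pose from where the row before left it, along the tool's axes as they then stand; what a row does not reach is not made up. A row lasts 1/10 s, in which the tool goes at most 50 mm and 8.59 degrees, less where a joint would pass 70% of its speed; a pose out of reach is approached as far as the arm can. A call is refused whole if a number of a shift passes 0.05 or a number of a turn 0.15, either way. A call with a gripper value outside its range is refused whole. The fingers move at their own pace and stop on an object; "force" is the grip in N (left out, the last holds). Time passes only in rows, so rows that do not move let the fingers close, or fill a call up. It gives the time, the measured TCP pose, the force and the opening at its end, in the units of the state.
- observe(): the state, without advancing time (a new reading comes with each control period).
- viewer.get_image(name): name is "side" or "top"; returns a dict with "pixels" (384x512x3 uint8, blue, green, red), "camera_matrix" (3x3 intrinsics, pixels), "R" (3x3) and "t" (3): a world point X has camera coordinates R X + t. Camera axes: x right, y down, z forward; pixel columns grow to the right and rows downward; lengths in m; the calibration is good to about 2 mm. A picture is of the moment at which its call begins. There is no depth.
- env.close_job(): hands the job in, once; it reports no verdict.
The state is a dict: "time_s": time; "q": joint angles; "qvel": joint speeds; "joint_efforts": joint torques, N m; "position": TCP position; "tool_rot": TCP orientation; "ft_force": force on the tool from outside, world axes, zero at the start; "wrist_torque": the same for the moment, N m; "grip_width": finger opening in m.
Only numpy, scipy, OpenCV 4.12 (cv2) and the standard library are available. Lean on these libraries where they do the work, as an engineer would, in place of code of your own. Each camera call takes 0.05 s, during which the arm holds its last target.

TASK

The cardboard carton stands on end on the labelling board and has to lie flat for its label: push it over with the fingertips, high up on its back, so that it falls flat between the board's two marked lines with its top towards the stop bar. Then push it along the board from its foot end until its top end is snug and square against the stop bar, still between the lines, and take the hand away. Only push the carton, never lift or carry it, and leave the beaker, vial and bottle beside the board standing where they are.

Things in the scene. Friction and masses are not known exactly. Their poses are not given: they have to be found in the camera images.
- board: Fixed grey board, 300 (x) x 170 (y) x 4 (z) mm; origin at the centre of its underside, z up. An aluminium stop bar, 16 mm high above the board, 150 wide (y), 15 thick, lies across its +x end, inner face at x = +135 mm. Two flush white lines, 4 mm wide, run along x at y = -72 and +72 mm from the bar to x = -130 mm: the marked zone lies between them.
- stop (a point): Middle of the stop bar's face, at the board's top (4 mm above the worktop); axes as the board's, +x points into the bar.
- carton: Brown taped carton, 40 (x) x 80 (y) x 150 (z) mm, 0.13-0.25 kg, evenly loaded; origin at its centre. It starts upright on the board, its +x broad face looking to the stop bar (within 4 deg), 175-200 mm from it, within 8 mm of the middle line. Pushed near the top of its -x face it tips over its lower +x edge, falling by itself once the top has moved 40 mm. Lying as wanted, +z points along the board's +x, +x down.
- carton_top (a point): Centre of the carton's upper end face (75 mm from its centre along +z).
- carton_foot (a point): Centre of the carton's lower end face (75 mm from its centre along -z).
- beaker: Small glass beaker, 57 mm across, 66 mm high, standing loose on the worktop beside the board; origin at the centre of its underside.
- amber_vial: Amber vial with white cap, 22 mm across, 55 mm high, standing loose beside the board; origin at the centre of its underside.
- white_bottle: Short white capped bottle, 28 mm across, 44 mm high, standing loose beside the board; origin at the centre of its underside.
There are look-alikes about, which are no part of the job. What is shaped like the amber_vial but yellow is not meant.

How it is judged:
By the outcome, as a careful person would: the job done as asked, in the order asked, and still so for the second after the job is handed in, with the robot touching nothing.
It also fails if it takes over 43 s, if anything falls off the work surface, if the arm or the gripper's body presses on something with over 40 N, if the wrist force passes 120 N, or if a joint passes its speed limit or range.

## Working session

There is one attempt and no reset: what is moved stays moved. The work goes in short steps, Python scripts to look and compute and a tool call to move; the robot and the scene stay as the last step left them, time stands still between calls to the robot, and variables do not carry over. Pictures are saved under pics/ and viewed, and the job is handed in when it is done.

Besides the shell and the picture viewer there is one more tool, called after ">>>" by a JSON object that holds its "fn" and its "kwargs". jog_arm: Moves the arm, as the interface text tells. Its arguments: {"type":"object","properties":{"dr":{"type":"array","items":{"type":"array","items":{"type":"number"}}},"slide":{"type":"array","items":{"type":"array","items":{"type":"number"}}},"gripper":{"type":"array","items":{"type":"number"}},"force":{"type":"number"}},"required":["dr","slide","gripper"]}

```bash
mkdir -p pics; ls; python3 - <<'E'
from rig import observe, viewer, env
import cv2,numpy as np
s=observe(); print(s['time_s'],s['position'],s['tool_rot'],s['grip_width'],env.tcp_to_tips)
for n in('side','top'):
    im=viewer.get_image(n); cv2.imwrite(f'pics/{n}0.png',im['pixels']); print(n,im['camera_matrix'],im['R'],im['t'], -np.array(im['R']).T@im['t'])
E
```

```text
pics
0.0 [ 0.12098766 -0.53623971  0.24170555] [[ 2.19966435e-01 -9.75507441e-01 -3.40613028e-06]
 [-9.75506374e-01 -2.19966200e-01  1.47835338e-03]
 [-1.44289396e-03 -3.21865422e-04 -9.99998907e-01]] 0.08527034807927038 0.011
side [[357.72240227   0.         257.44454151]
 [  0.         357.72240227 190.67562881]
 [  0.           0.           1.        ]] [[ 0.94881075 -0.31561153 -0.01214603]
 [-0.16937895 -0.47598609 -0.86298784]
 [ 0.26658757  0.82086942 -0.50507867]] [-0.45157591  0.25343276  0.66671951] [ 0.29364712 -0.56918175  0.54997033]
top [[385.11238401   0.         257.75189889]
 [  0.         385.11238401 184.12515551]
 [  0.           0.           1.        ]] [[ 0.02208995 -0.99962884  0.01594407]
 [-0.99413684 -0.02365149 -0.10551089]
 [ 0.10584883 -0.01351986 -0.99429032]] [0.09583235 0.55504356 1.06040875] [0.43742929 0.12326096 1.11138934]
```

View pics/side0.png

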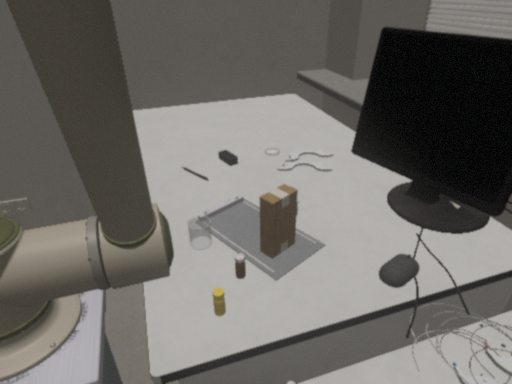

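View pics/top0.png

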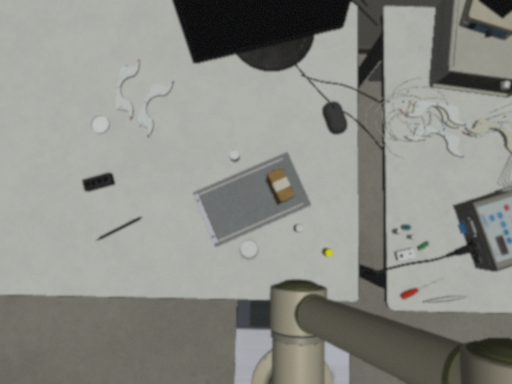

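The side view shows the carton at about (278,222) standing near the board's near end. The bar is at the board's far-left end, about (205,215) in the top view. I'll zoom in for exact corners.

```bash
python3 - <<'E'
import cv2
a=cv2.imread('pics/top0.png')[140:265,180:345]; cv2.imwrite('pics/topz.png',cv2.resize(a,None,fx=4.8,fy=4.8,interpolation=cv2.INTER_CUBIC))
a=cv2.imread('pics/side0.png')[170:320,180:340]; cv2.imwrite('pics/sidez.png',cv2.resize(a,None,fx=4,fy=4,interpolation=cv2.INTER_CUBIC))
E
```

```text
(no output)
```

View pics/topz.png

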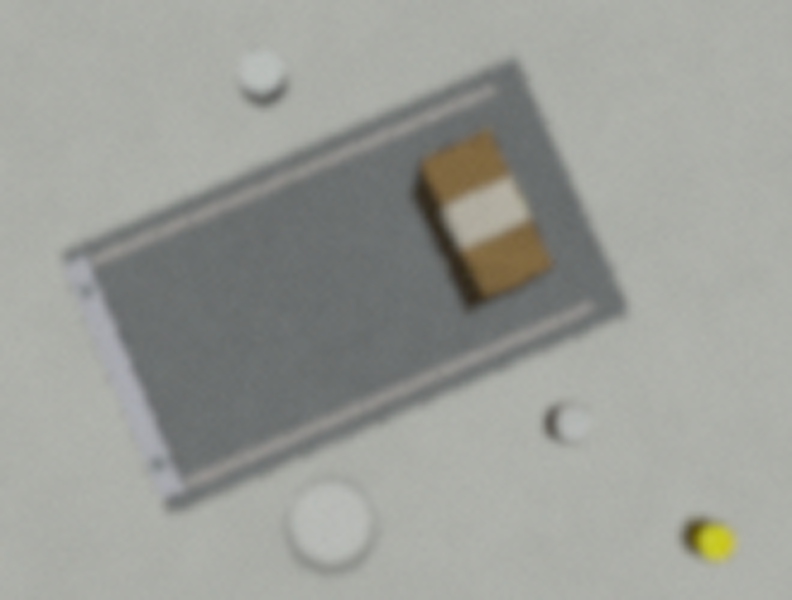

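View pics/sidez.png

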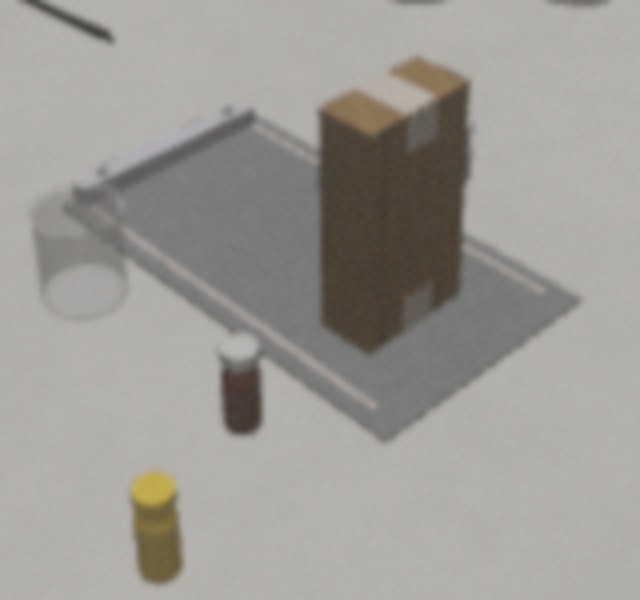

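```bash
cat > h.py <<'E'
import numpy as np,cv2
from rig import observe,viewer,env
def ray(im,uv):
    K=np.array(im['camera_matrix']);R=np.array(im['R']);t=np.array(im['t'])
    d=R.T@np.linalg.inv(K)@np.array([uv[0],uv[1],1.]);return -R.T@t,d/np.linalg.norm(d)
def plane(im,uv,z):
    c,d=ray(im,uv);return c+d*(z-c[2])/d[2]
def tri(a,ua,b,ub):
    c1,d1=ray(a,ua);c2,d2=ray(b,ub)
    s=np.linalg.lstsq(np.c_[d1,-d2],c2-c1,rcond=None)[0]
    p,q=c1+s[0]*d1,c2+s[1]*d2;return (p+q)/2,np.linalg.norm(p-q)
tz=lambda p:((p[0]+.5)/4.8-.5+180,(p[1]+.5)/4.8-.5+140)
sz=lambda p:((p[0]+.5)/4-.5+180,(p[1]+.5)/4-.5+170)
E
python3 - <<'E'
from h import *
np.set_printoptions(precision=4,suppress=True)
T=viewer.get_image('top');S=viewer.get_image('side')
# top-view board mask
hsv=cv2.cvtColor(T['pixels'],cv2.COLOR_BGR2HSV)
g=cv2.inRange(hsv,(0,0,75),(179,60,140)); roi=np.zeros_like(g);roi[150:250,190:315]=255;g&=roi
br=cv2.inRange(hsv,(5,80,60),(25,255,255))&roi
for n,m in(('board',g|br),('carton',br)):
    m=cv2.morphologyEx(m,cv2.MORPH_CLOSE,np.ones((7,7)))
    c=max(cv2.findContours(m,0,1)[0],key=cv2.contourArea);r=cv2.minAreaRect(c);print(n,r)
    for p in cv2.boxPoints(r):print(tz((0,0)) and (p*1).round(1),plane(T,p,.004 if n=='board' else .154))
print('hand board')
B=[plane(T,tz(p),.004) for p in[(65,255),(515,60),(627,310),(170,510)]]
for p in B:print(p)
print([np.linalg.norm(B[i]-B[i-1]).round(4) for i in range(4)])
print('tri board corners',[tri(T,tz(a),S,sz(b)) for a,b in [((627,310),(385,440)),((515,60),(580,298))]])
tc=[(490,132),(552,265),(487,300),(420,160)]; sc=[(470,80),(374,137),(320,110),(418,57)]
C=[]
for a,b in zip(tc,sc):
    p,e=tri(T,tz(a),S,sz(b));q=plane(T,tz(a),.154);C.append(q);print('carton',p,e,'plane',q, 'side',plane(S,sz(b),.154))
print([np.linalg.norm(C[i]-C[i-1]).round(4) for i in range(4)])
print('foot side',[plane(S,sz(b),.004) for b in[(370,353),(322,325),(460,293)]])
u=(B[0]+B[3]-B[1]-B[2]);u/=np.linalg.norm(u);o=sum(B)/4;print('u',u,'o',o)
for n,p,q in(('beaker',tz((330,525)),.066),('vial',tz((572,422)),.055),('bottle',tz((264,74)),.044)):
    w=plane(T,p,q);d=w-o;print(n,w,'board',d@u,np.cross(u,d)[2])
c=sum(C)/4;d=c-o;print('carton c',c,d@u,np.cross(u,d)[2]);v=C[0]-C[1];print('ang board',np.degrees(np.arctan2(u[1],u[0])),'carton',np.degrees(np.arctan2(v[1],v[0]))+90)
E
```

```text
board ((251.4639434814453, 198.70327758789062), (58.80584716796875, 103.92658996582031), 66.37062072753906)
[192.1 192.6] [0.5263 0.2966 0.004 ]
[287.3 150.9] [0.6549 0.0241 0.004 ]
[310.9 204.8] [ 0.499  -0.0461  0.004 ]
[215.6 246.5] [0.3746 0.2238 0.004 ]
carton ((284.1206970214844, 194.05172729492188), (11.327415466308594, 17.26966667175293), 68.19859313964844)
[274. 192.] [0.5205 0.0692 0.154 ]
[290.  185.6] [0.5376 0.0294 0.154 ]
[294.2 196.1] [0.5115 0.0185 0.154 ]
[278.2 202.5] [0.4945 0.0583 0.154 ]
hand board
[0.526  0.2935 0.004 ]
[0.6514 0.0252 0.004 ]
[ 0.5008 -0.0443  0.004 ]
[0.3763 0.2256 0.004 ]
[np.float64(0.1644), np.float64(0.2962), np.float64(0.1659), np.float64(0.2972)]
tri board corners [(array([ 0.5017, -0.0451,  0.    ]), np.float64(0.001374150620371833)), (array([0.6528, 0.0246, 0.003 ]), np.float64(0.0026569474060415426))]
carton [0.5852 0.0505 0.1534] 0.0027642619403943965 plane [0.5838 0.051  0.154 ] side [0.5862 0.0495 0.154 ]
carton [0.5163 0.0169 0.1511] 0.0028173186642257335 plane [0.5147 0.0177 0.154 ] side [0.5161 0.0125 0.154 ]
carton [0.4976 0.0505 0.1519] 0.0037369499929299993 plane [0.4957 0.0512 0.154 ] side [0.4984 0.0471 0.154 ]
carton [0.5695 0.087  0.1517] 0.0022848792445169168 plane [0.5681 0.0874 0.154 ] side [0.5691 0.083  0.154 ]
[np.float64(0.0396), np.float64(0.0767), np.float64(0.0386), np.float64(0.081)]
foot side [array([0.5175, 0.0183, 0.004 ]), array([0.4995, 0.0507, 0.004 ]), array([0.5877, 0.0513, 0.004 ])]
u [-0.4211  0.907  -0.    ] o [0.5136 0.125  0.004 ]
beaker [0.3733 0.1304 0.066 ] board 0.06396792603105719 0.12499210166075919
vial [ 0.4334 -0.0057  0.055 ] board -0.08479769770750072 0.12778758973643634
bottle [0.6317 0.1755 0.044 ] board -0.003861850735052566 -0.1283584144482788
carton c [0.5406 0.0518 0.154 ] -0.07772760708644699 0.006336923054816538
ang board 114.90340884810449 carton 115.77148897684548
```

Measurements agree with the given sizes: board about 296×165, carton top at z≈0.152. The board's centre is (0.514,0.125) with yaw 114.9°. The carton is 192 mm from the bar, 6 mm off the middle line and turned about 0.9°. I'll start by turning the tool so its −y axis points at the bar.

>>> {"fn": "jog_arm", "kwargs": {"dr": [[0,0,-0.149],[0,0,-0.149],[0,0,-0.149],[0,0,-0.149],[0,0,-0.149],[0,0,-0.149],[0,0,-0.149],[0,0,-0.149],[0,0,-0.149],[0,0,-0.149]], "slide": [[0,0,0],[0,0,0],[0,0,0],[0,0,0],[0,0,0],[0,0,0],[0,0,0],[0,0,0],[0,0,0],[0,0,0]], "gripper": [0,0,0,0,0,0,0,0,0,0]}}

```text
time_s: 1.2
position: [0.121, -0.5364, 0.2421]
tool_rot: [[0.989, 0.147, 0.0], [0.147, -0.989, 0.001], [0.0, -0.001, -1.0]]
ft_force: [0.2, -0.5, -1.2]
grip_width: 0.0427
```

>>> {"fn": "jog_arm", "kwargs": {"dr": [[0,0,-0.147],[0,0,-0.147],[0,0,0],[0,0,0],[0,0,0],[0,0,0],[0,0,0],[0,0,0],[0,0,0],[0,0,0]], "slide": [[0,0,0],[0,0,0],[0.03,-0.0135,0],[0.036,-0.0165,0],[0.036,-0.0165,0],[0.036,-0.0165,0],[0.036,-0.0165,0],[0.036,-0.0165,0],[0.036,-0.0165,0],[0.036,-0.0165,0]], "gripper": [0,0,0,0,0,0,0,0,0,0]}}

```text
time_s: 2.2
position: [0.3231, -0.2993, 0.2423]
tool_rot: [[0.907, 0.421, 0.0], [0.421, -0.907, 0.0], [0.0, -0.0, -1.0]]
ft_force: [0.3, -0.7, 0.0]
grip_width: 0.0428
```

```bash
cat > st.py <<'E'
from h import *
np.set_printoptions(precision=4,suppress=True)
s=observe();p=np.array(s['position']);R=np.array(s['tool_rot'])
o=np.array([.5136,.125]);u=np.array([-.4211,.907]);v=np.array([-.907,-.4211])
d=p[:2]-o
print('t',s['time_s'],'p',p,'board u,v',d@u,d@v,'yaw',np.degrees(np.arctan2(R[1,0],R[0,0])),'z',R[:,2],'w',s['grip_width'],'F',s['ft_force'],'q',np.array(s['q']))
E
python3 st.py
```

```text
t 2.2 p [ 0.3231 -0.2993  0.2423] board u,v -0.3045899156191958 0.35145121362626536 yaw 24.90989843230036 z [ 0.  0. -1.] w 0.04275516314844832 F [ 0.2677 -0.6925  0.0175] q [-58.2829  10.7518  90.4062   0.0012  78.8425 -83.193 ]
```

>>> {"fn": "jog_arm", "kwargs": {"dr": [[0,0,0],[0,0,0],[0,0,0],[0,0,0],[0,0,0],[0,0,0],[0,0,0],[0,0,0],[0,0,0],[0,0,0]], "slide": [[0.036,-0.017,0],[0.038,-0.018,0],[0.038,-0.018,0],[0.038,-0.018,0],[0.038,-0.018,0],[0.038,-0.018,0],[0.036,-0.018,0],[0.034,-0.016,0],[0.03,-0.014,0],[0.02,-0.01,0]], "gripper": [0,0,0,0,0,0,0,0,0,0]}}

```text
time_s: 3.2
position: [0.5676, -0.0033, 0.242]
tool_rot: [[0.906, 0.423, -0.0], [0.423, -0.906, 0.0], [-0.0, -0.0, -1.0]]
ft_force: [-0.1, -1.5, 0.2]
grip_width: 0.0426
```

>>> {"fn": "jog_arm", "kwargs": {"dr": [[0,0,0],[0,0,0],[0,0,0],[0,0,0],[0,0,0],[0,0,0],[0,0,0],[0,0,0],[0,0,0],[0,0,0]], "slide": [[0,0,0.01],[0,0,0.015],[0,0,0.02],[0,0,0.02],[0,0,0.02],[0,0,0.015],[0,0,0.005],[0,0,0],[0,0,0],[0,0,0]], "gripper": [0,0,0,0,0,0,0,0,0,0]}}

```text
time_s: 4.2
position: [0.5669, -0.0054, 0.1382]
tool_rot: [[0.907, 0.421, 0.001], [0.421, -0.907, -0.0], [0.001, 0.001, -1.0]]
ft_force: [0.1, 0.6, 0.2]
grip_width: 0.0427
```

```bash
python3 st.py; python3 - <<'E'
from h import *
a=viewer.get_image('side')['pixels'][130:300,200:400]; b=viewer.get_image('top')['pixels'][130:300,180:380]
cv2.imwrite('pics/p1.png',np.hstack([cv2.resize(x,(400,340)) for x in(a,b)]))
E
```

```text
t 4.2 p [ 0.5669 -0.0054  0.1382] board u,v -0.14073770472015348 0.006608090655724477 yaw 24.91847358642899 z [ 0.0015 -0.0004 -1.    ] w 0.04272701855320325 F [0.149  0.6031 0.23  ] q [-12.51    28.8487  80.9783  -0.0039  70.0865 -37.4271]
```

View pics/p1.png

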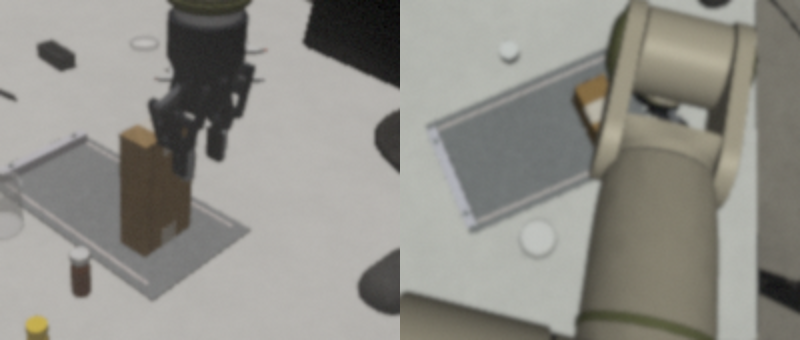

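The two fingertips hang just behind the carton's back face, at about (185,165) and (215,150) in the left panel, near its top. The objects beside the board are clear. I'll push slowly.

>>> {"fn": "jog_arm", "kwargs": {"dr": [[0,0,0],[0,0,0],[0,0,0],[0,0,0],[0,0,0],[0,0,0],[0,0,0],[0,0,0],[0,0,0],[0,0,0]], "slide": [[0.001,-0.005,0],[0,-0.005,0],[0,-0.005,0],[0,-0.004,0],[0,-0.003,0],[0,-0.003,0],[0,-0.003,0],[0,-0.003,0],[0,-0.003,0],[0,-0.003,0]], "gripper": [0,0,0,0,0,0,0,0,0,0]}}

```text
time_s: 5.3
position: [0.5518, 0.0289, 0.1373]
tool_rot: [[0.907, 0.421, 0.0], [0.421, -0.907, -0.0], [0.0, 0.0, -1.0]]
ft_force: [0.3, 0.1, 0.4]
grip_width: 0.0426
```

```bash
python3 st.py; python3 - <<'E'
from h import *
a=viewer.get_image('side')['pixels'][130:300,200:400]
cv2.imwrite('pics/p2.png',cv2.resize(a,(600,510)))
E
```

```text
t 5.3 p [0.5518 0.0289 0.1373] board u,v -0.10326305214419894 0.005774931881450131 yaw 24.919983190015117 z [ 0.0001 -0.     -1.    ] w 0.04263854389014783 F [0.3498 0.1436 0.3742] q [ -9.2775  27.6684  83.344   -0.0012  68.982  -34.1971]
```

View pics/p2.png

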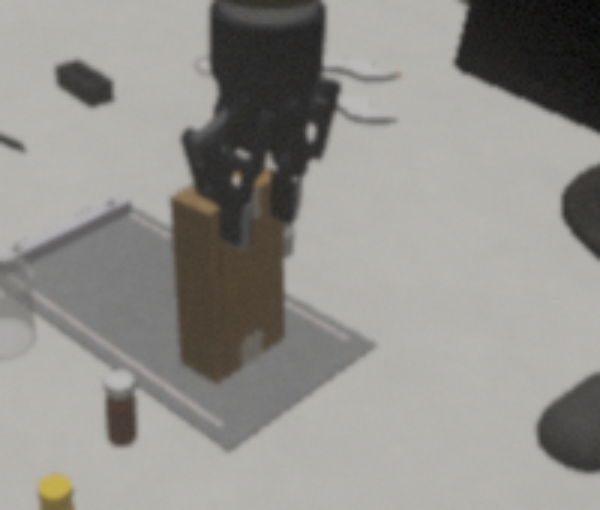

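The carton has just begun to lean, with its top edge displaced at about (175,200). I'll keep pushing slowly.

>>> {"fn": "jog_arm", "kwargs": {"dr": [[0,0,0],[0,0,0],[0,0,0],[0,0,0],[0,0,0],[0,0,0],[0,0,0],[0,0,0],[0,0,0],[0,0,0]], "slide": [[0,-0.003,0],[0,-0.003,0],[0,-0.003,0],[0,-0.003,0],[0,-0.003,0],[0,-0.003,0],[0,-0.003,0],[0,-0.003,0],[0,-0.003,0],[0,-0.003,0]], "gripper": [0,0,0,0,0,0,0,0,0,0]}}

```text
time_s: 6.35
position: [0.5392, 0.0562, 0.1373]
tool_rot: [[0.907, 0.421, -0.0], [0.421, -0.907, 0.0], [-0.0, -0.0, -1.0]]
ft_force: [0.4, -0.2, 0.7]
grip_width: 0.0429
```

```bash
python3 st.py; python3 - <<'E'
from h import *
a=viewer.get_image('side')['pixels'][130:300,200:400]
cv2.imwrite('pics/p3.png',cv2.resize(a,(600,510)))
E
```

```text
t 6.35 p [0.5392 0.0562 0.1373] board u,v -0.07320468045208467 0.005804934863057435 yaw 24.922893108698137 z [-0.  0. -1.] w 0.04294305210022857 F [ 0.4289 -0.1986  0.7498] q [ -6.5727  26.7497  85.0516   0.0005  68.2014 -31.4957]
```

View pics/p3.png

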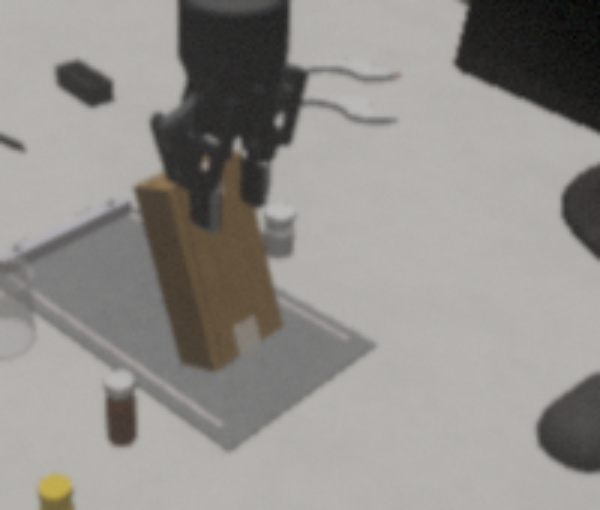

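It's leaning close to the balance point. A little more, then a pause while it falls.

>>> {"fn": "jog_arm", "kwargs": {"dr": [[0,0,0],[0,0,0],[0,0,0],[0,0,0],[0,0,0],[0,0,0],[0,0,0],[0,0,0],[0,0,0],[0,0,0]], "slide": [[0,-0.003,0],[0,-0.003,0],[0,-0.003,0],[0,-0.003,0],[0,0,0],[0,0,0],[0,0,0],[0,0,0],[0,0,0],[0,0,0]], "gripper": [0,0,0,0,0,0,0,0,0,0]}}

```text
time_s: 7.4
position: [0.5342, 0.0668, 0.1373]
tool_rot: [[0.907, 0.421, -0.0], [0.421, -0.907, 0.0], [-0.0, -0.0, -1.0]]
ft_force: [0.7, 0.4, -0.0]
grip_width: 0.0426
```

```bash
python3 st.py; python3 - <<'E'
from h import *
a=viewer.get_image('side')['pixels'][130:300,200:400]
cv2.imwrite('pics/p4.png',cv2.resize(a,(600,510)))
E
```

```text
t 7.4 p [0.5342 0.0668 0.1373] board u,v -0.06150695820610992 0.005805431154274859 yaw 24.918131427422765 z [-0.  0. -1.] w 0.04257432666183358 F [ 0.6766  0.3746 -0.0128] q [ -5.4823  26.4263  85.6447   0.0003  67.9317 -30.4005]
```

View pics/p4.png

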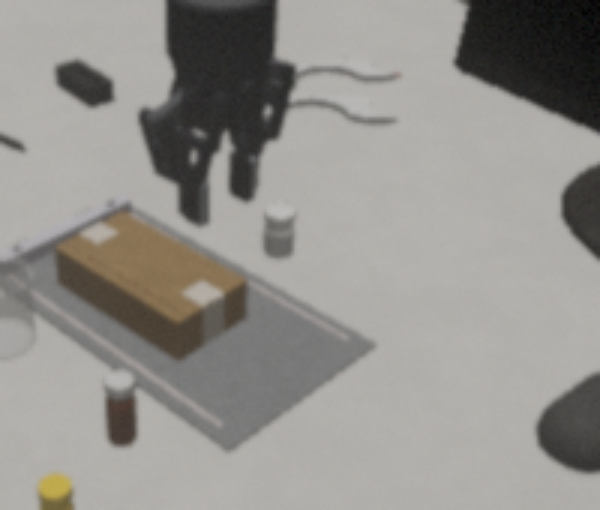

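It has fallen flat between the lines with its top towards the bar, and the foot end is at about (180–245,320). I'll back off and measure.

>>> {"fn": "jog_arm", "kwargs": {"dr": [[0,0,0],[0,0,0],[0,0,0],[0,0,0],[0,0,0],[0,0,0],[0,0,0],[0,0,0],[0,0,0],[0,0,0]], "slide": [[0,0.008,0],[0,0.014,0],[0,0.014,0],[0,0.014,0],[0,0.012,0],[0,0.008,0],[0,0,0],[0,0,0],[0,0,0],[0,0,0]], "gripper": [0,0,0,0,0,0,0,0,0,0]}}

```text
time_s: 8.45
position: [0.5635, 0.0038, 0.1374]
tool_rot: [[0.907, 0.422, -0.0], [0.422, -0.907, 0.0], [-0.0, -0.0, -1.0]]
ft_force: [-1.0, 0.6, -0.0]
grip_width: 0.0426
```

```bash
python3 st.py; python3 - <<'E'
from h import *
a=viewer.get_image('side')['pixels'][170:320,180:340]; b=viewer.get_image('top')['pixels'][140:265,180:345]
cv2.imwrite('pics/s5.png',cv2.resize(a,None,fx=4,fy=4,interpolation=cv2.INTER_CUBIC))
cv2.imwrite('pics/t5.png',cv2.resize(b,None,fx=4.8,fy=4.8,interpolation=cv2.INTER_CUBIC))
E
```

```text
t 8.45 p [0.5635 0.0038 0.1374] board u,v -0.13096764462530736 0.005743219058134378 yaw 24.959936233759503 z [-0.0001  0.0001 -1.    ] w 0.04261951785002222 F [-0.9766  0.626  -0.0058] q [-11.6505  28.6363  81.5292   0.0036  69.8405 -36.6116]
```

View pics/s5.png

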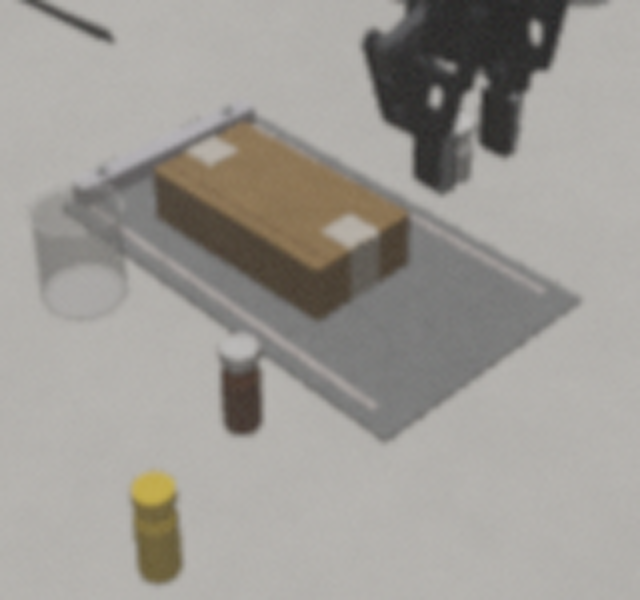

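View pics/t5.png

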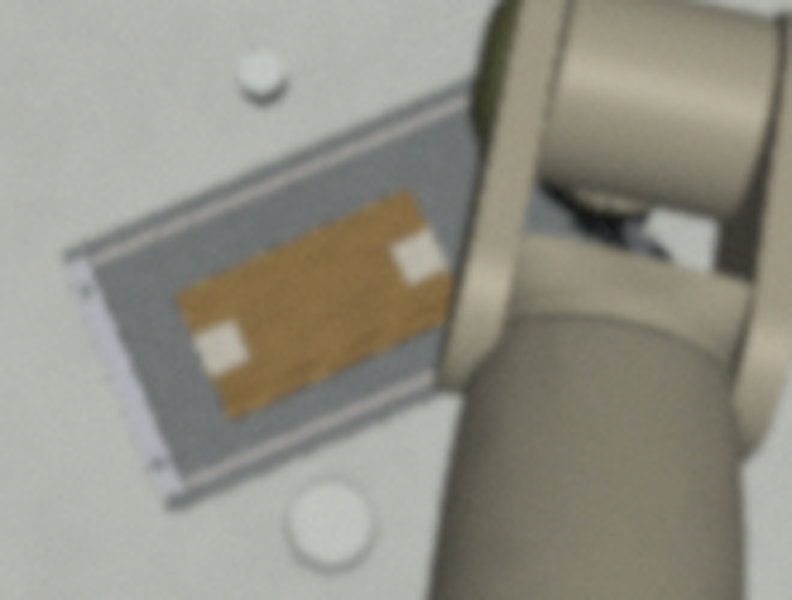

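```bash
python3 - <<'E'
from h import *
np.set_printoptions(precision=4,suppress=True)
T=viewer.get_image('top');S=viewer.get_image('side')
o=np.array([.5136,.125]);u=np.array([-.4211,.907]);v=np.array([-.907,-.4211])
f=lambda p:np.array([(p[:2]-o)@u,(p[:2]-o)@v])
print('top',[f(plane(T,tz(p),.044)) for p in[(180,293),(232,418),(408,188)]])
print('side',[f(plane(S,sz(p),.044)) for p in[(155,170),(320,270),(410,213),(240,122)]])
print('side foot',[f(plane(S,sz(p),.004)) for p in[(320,318),(408,263)]])
print('tri',tri(T,tz((232,418)),S,sz((155,170))))
print('bar face top edge',[f(plane(T,tz(p),.020)) for p in[(92,262),(186,490)]])
print('bar face side',[f(plane(S,sz(p),.020)) for p in[(100,192),(255,118)]])
E
```

```text
top [array([ 0.0912, -0.03  ]), array([0.0919, 0.048 ]), array([-0.0541, -0.0333])]
side [array([0.0874, 0.0485]), array([-0.0605,  0.0443]), array([-0.058 , -0.0334]), array([ 0.0934, -0.0282])]
side foot [array([-0.0561,  0.0406]), array([-0.0558, -0.0352])]
tri (array([0.4325, 0.1881, 0.0413]), np.float64(0.0022711193776277405))
bar face top edge [array([ 0.133 , -0.0698]), array([0.1343, 0.0751])]
bar face side [array([0.1217, 0.069 ]), array([ 0.1199, -0.0639])]
```

>>> {"fn": "jog_arm", "kwargs": {"dr": [[0,0,0],[0,0,0],[0,0,0],[0,0,0],[0,0,0],[0,0,0],[0,0,0],[0,0,0],[0,0,0],[0,0,0]], "slide": [[0,0,0.012],[0,0,0.02],[0,0,0.02],[0,0,0.02],[0,0,0.016],[0,0,0.012],[0,0,0.006],[0,0,0.006],[0,0,0],[0,0,0]], "gripper": [0,0,0,0,0,0,0,0,0,0]}}

```text
time_s: 9.65
position: [0.564, 0.0033, 0.0257]
tool_rot: [[0.907, 0.421, 0.001], [0.421, -0.907, -0.0], [0.001, 0.0, -1.0]]
ft_force: [0.6, -0.2, 0.9]
grip_width: 0.0427
```

>>> {"fn": "jog_arm", "kwargs": {"dr": [[0,0,0],[0,0,0],[0,0,0],[0,0,0],[0,0,0],[0,0,0],[0,0,0],[0,0,0],[0,0,0],[0,0,0]], "slide": [[0,-0.006,0],[0,-0.01,0],[0,-0.01,0],[0,-0.01,0],[0,-0.008,0],[0,-0.005,0],[0,-0.004,0],[0,-0.004,0],[0,-0.004,0],[0,-0.004,0]], "gripper": [0,0,0,0,0,0,0,0,0,0]}}

```text
time_s: 10.65
position: [0.5363, 0.0624, 0.0253]
tool_rot: [[0.907, 0.421, 0.0], [0.421, -0.907, -0.0], [0.0, 0.0, -1.0]]
ft_force: [-0.4, -0.0, -0.5]
grip_width: 0.0426
```

```bash
python3 st.py; python3 - <<'E'
from h import *
a=viewer.get_image('side')['pixels'][170:320,180:340]
cv2.imwrite('pics/s6.png',cv2.resize(a,None,fx=4,fy=4,interpolation=cv2.INTER_CUBIC))
E
```

```text
t 10.65 p [0.5363 0.0624 0.0253] board u,v -0.06638008622507499 0.005782142377291606 yaw 24.913473804628 z [ 0.0001 -0.0002 -1.    ] w 0.04258069313515721 F [-0.4261 -0.0455 -0.5043] q [ -5.9334  35.4901  92.1004  -0.0112  52.4025 -30.84  ]
```

View pics/s6.png

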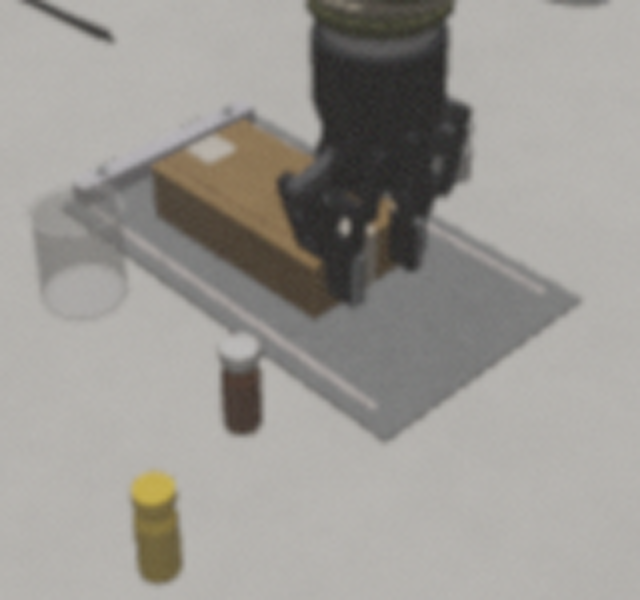

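The fingers are on the foot face at about (355,285) and (405,260), and the carton has just started to move. I'll push on steadily.

>>> {"fn": "jog_arm", "kwargs": {"dr": [[0,0,0],[0,0,0],[0,0,0],[0,0,0],[0,0,0],[0,0,0],[0,0,0],[0,0,0],[0,0,0],[0,0,0]], "slide": [[0,-0.003,0],[0,-0.003,0],[0,-0.003,0],[0,-0.003,0],[0,-0.003,0],[0,-0.003,0],[0,-0.003,0],[0,-0.003,0],[0,-0.003,0],[0,-0.003,0]], "gripper": [0,0,0,0,0,0,0,0,0,0]}}

```text
time_s: 11.7
position: [0.5236, 0.0897, 0.0253]
tool_rot: [[0.907, 0.421, -0.0], [0.421, -0.907, 0.0], [-0.0, -0.0, -1.0]]
ft_force: [-0.4, 0.0, 0.2]
grip_width: 0.0426
```

```bash
python3 st.py; python3 - <<'E'
from h import *
a=viewer.get_image('side')['pixels'][170:320,180:340]; b=viewer.get_image('top')['pixels'][140:265,180:345]
a=cv2.resize(a,None,fx=4,fy=4,interpolation=cv2.INTER_CUBIC)
cv2.imwrite('pics/s7.png',a);cv2.imwrite('pics/t7.png',cv2.resize(b,None,fx=4.8,fy=4.8,interpolation=cv2.INTER_CUBIC))
E
```

```text
t 11.7 p [0.5236 0.0897 0.0253] board u,v -0.03617600308646923 0.00579995555277055 yaw 24.928293044299586 z [-0.0001  0.     -1.    ] w 0.042614929187043016 F [-0.4248  0.0159  0.2381] q [ -3.0529  34.904   93.5358   0.0008  51.5633 -27.9817]
```

View pics/t7.png

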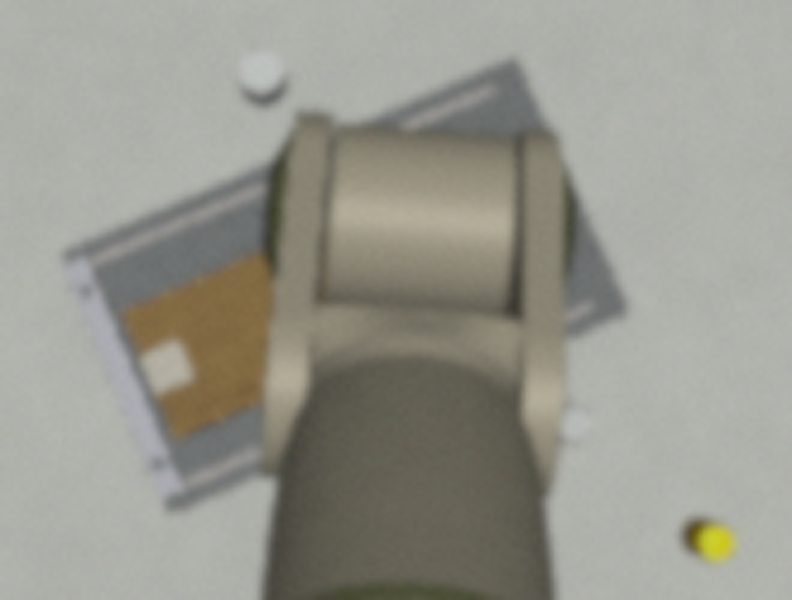

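View pics/s7.png

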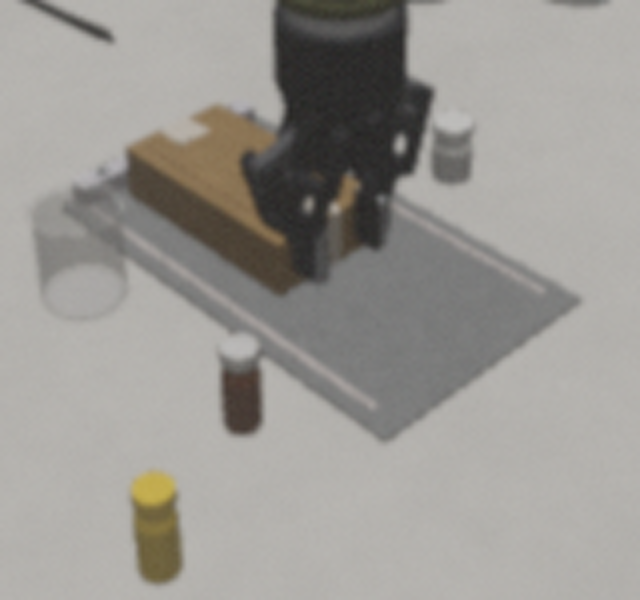

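About 10 mm remain to the bar: the carton edge is at about (124,310) in the top view and the bar's face at about (108,305). I'll creep the rest.

>>> {"fn": "jog_arm", "kwargs": {"dr": [[0,0,0],[0,0,0],[0,0,0],[0,0,0],[0,0,0],[0,0,0],[0,0,0],[0,0,0],[0,0,0],[0,0,0]], "slide": [[0,-0.001,0],[0,-0.001,0],[0,-0.001,0],[0,-0.001,0],[0,-0.001,0],[0,-0.001,0],[0,-0.001,0],[0,0,0],[0,0,0],[0,0,0]], "gripper": [0,0,0,0,0,0,0,0,0,0]}}

```text
time_s: 12.8
position: [0.5206, 0.0959, 0.0253]
tool_rot: [[0.907, 0.421, -0.0], [0.421, -0.907, 0.0], [-0.0, -0.0, -1.0]]
ft_force: [0.1, 0.2, -0.3]
grip_width: 0.0428
```

>>> {"fn": "jog_arm", "kwargs": {"dr": [[0,0,0],[0,0,0],[0,0,0],[0,0,0],[0,0,0],[0,0,0],[0,0,0],[0,0,0],[0,0,0],[0,0,0]], "slide": [[0,-0.0005,0],[0,-0.0005,0],[0,-0.0005,0],[0,-0.0005,0],[0,-0.0005,0],[0,-0.0005,0],[0,0,0],[0,0,0],[0,0,0],[0,0,0]], "gripper": [0,0,0,0,0,0,0,0,0,0]}}

```text
time_s: 13.8
position: [0.5201, 0.0974, 0.0256]
tool_rot: [[0.907, 0.422, 0.001], [0.422, -0.907, -0.002], [0.0, 0.002, -1.0]]
ft_force: [1.4, -8.6, 0.1]
grip_width: 0.0428
```

```bash
python3 st.py; python3 - <<'E'
from h import *
T=viewer.get_image('top');b=T['pixels'][180:265,185:265]
cv2.imwrite('pics/t8.png',cv2.resize(b,None,fx=7,fy=7,interpolation=cv2.INTER_CUBIC))
E
```

```text
t 13.8 p [0.5201 0.0974 0.0256] board u,v -0.02774897464232103 0.0056793074006372705 yaw 24.941836797742948 z [ 0.0014 -0.0019 -1.    ] w 0.042804633098211926 F [ 1.4395 -8.5981  0.0749] q [ -2.1689  34.727   93.9011  -0.1328  51.2894 -27.0277]
```

View pics/t8.png

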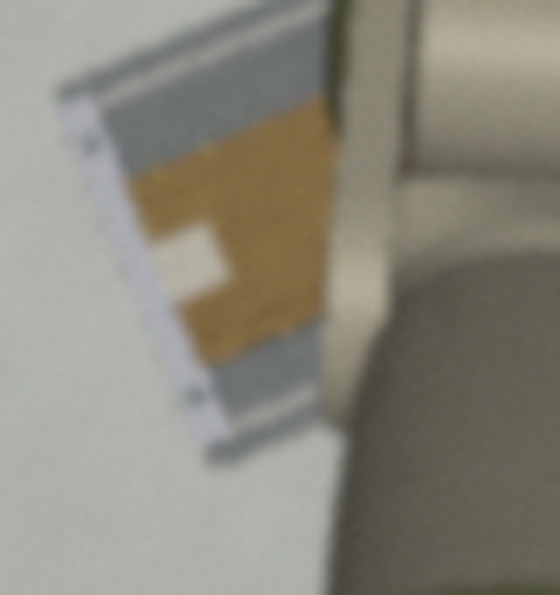

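8.6 N builds at u=−0.028: the carton's end is on the bar, running from about (135,180) to (208,365) along its face. I'll seat it slightly, then draw back and up.

>>> {"fn": "jog_arm", "kwargs": {"dr": [[0,0,0],[0,0,0],[0,0,0],[0,0,0],[0,0,0],[0,0,0],[0,0,0],[0,0,0],[0,0,0],[0,0,0]], "slide": [[0,-0.0005,0],[0,-0.0005,0],[0,-0.0005,0],[0,0,0],[0,0,0],[0,0,0],[0,0,0],[0,0,0],[0,0,0],[0,0,0]], "gripper": [0,0,0,0,0,0,0,0,0,0]}}

```text
time_s: 14.85
position: [0.5202, 0.0976, 0.0259]
tool_rot: [[0.907, 0.422, 0.003], [0.422, -0.907, -0.004], [0.001, 0.005, -1.0]]
ft_force: [2.4, -16.8, 2.0]
grip_width: 0.0429
```

>>> {"fn": "jog_arm", "kwargs": {"dr": [[0,0,0],[0,0,0],[0,0,0],[0,0,0],[0,0,0],[0,0,0],[0,0,0],[0,0,0],[0,0,0],[0,0,0]], "slide": [[0,0.002,0],[0,0.004,0],[0,0.008,0],[0,0.012,0],[0,0.014,0],[0,0.012,0],[0,0.008,0],[0,0,0],[0,0,0],[0,0,0]], "gripper": [0,0,0,0,0,0,0,0,0,0]}}

```text
time_s: 15.85
position: [0.5438, 0.0459, 0.0253]
tool_rot: [[0.907, 0.422, -0.0], [0.422, -0.907, 0.0], [-0.0, -0.0, -1.0]]
ft_force: [0.8, 0.0, -0.5]
grip_width: 0.0427
```

>>> {"fn": "jog_arm", "kwargs": {"dr": [[0,0,0],[0,0,0],[0,0,0],[0,0,0],[0,0,0],[0,0,0],[0,0,0],[0,0,0],[0,0,0],[0,0,0]], "slide": [[0,0,-0.01],[0,0,-0.02],[0,0,-0.03],[0,0,-0.03],[0,0,-0.03],[0,0,-0.03],[0,0,-0.03],[0,0,-0.02],[0,0,-0.01],[0,0,0]], "gripper": [0,0,0,0,0,0,0,0,0,0]}}

```text
time_s: 16.85
position: [0.5442, 0.0457, 0.2366]
tool_rot: [[0.907, 0.422, 0.002], [0.422, -0.907, -0.0], [0.002, 0.001, -1.0]]
ft_force: [-0.1, 0.2, -1.7]
grip_width: 0.0427
```

>>> {"fn": "jog_arm", "kwargs": {"dr": [[0,0,0],[0,0,0],[0,0,0],[0,0,0],[0,0,0],[0,0,0],[0,0,0],[0,0,0],[0,0,0],[0,0,0]], "slide": [[-0.01,0.01,0],[-0.02,0.025,0],[-0.02,0.03,0],[-0.02,0.03,0],[-0.02,0.03,0],[-0.02,0.03,0],[-0.02,0.03,0],[-0.02,0.025,0],[-0.01,0.01,0],[0,0,0]], "gripper": [0,0,0,0,0,0,0,0,0,0]}}

```text
time_s: 17.85
position: [0.4906, -0.2228, 0.2343]
tool_rot: [[0.908, 0.419, -0.002], [0.419, -0.908, 0.001], [-0.001, -0.002, -1.0]]
ft_force: [0.7, 0.3, 0.8]
grip_width: 0.0424
```

```bash
python3 st.py; python3 - <<'E'
from h import *
T=viewer.get_image('top');b=T['pixels'][140:265,180:345]
cv2.imwrite('pics/t9.png',cv2.resize(b,None,fx=4.8,fy=4.8,interpolation=cv2.INTER_CUBIC))
a=viewer.get_image('side')['pixels'][170:320,180:340]
cv2.imwrite('pics/s9.png',cv2.resize(a,None,fx=4,fy=4,interpolation=cv2.INTER_CUBIC))
E
```

```text
t 17.85 p [ 0.4906 -0.2228  0.2343] board u,v -0.3057463469620179 0.1672741484011308 yaw 24.767266639015826 z [-0.0018  0.0012 -1.    ] w 0.04244904127612164 F [0.6524 0.2844 0.83  ] q [-37.0121  21.0838  76.8592  -0.0055  82.1831 -61.7785]
```

View pics/t9.png

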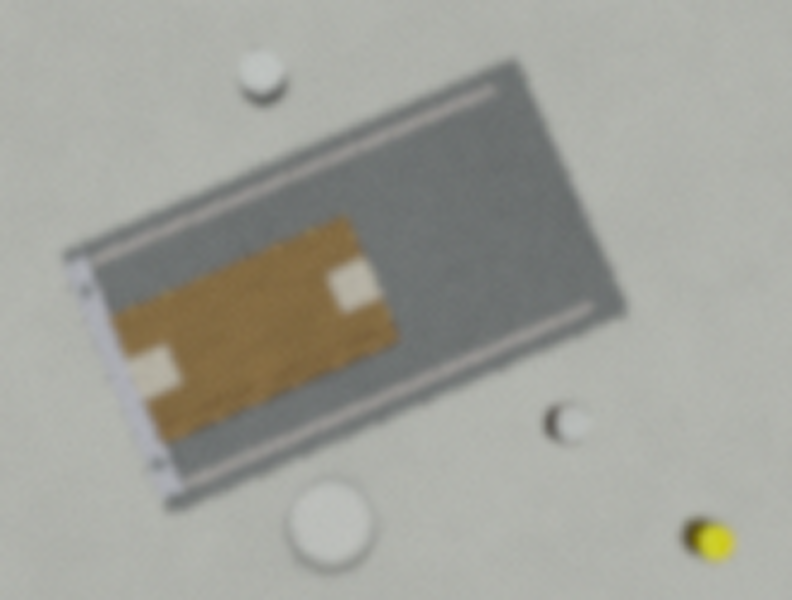

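View pics/s9.png

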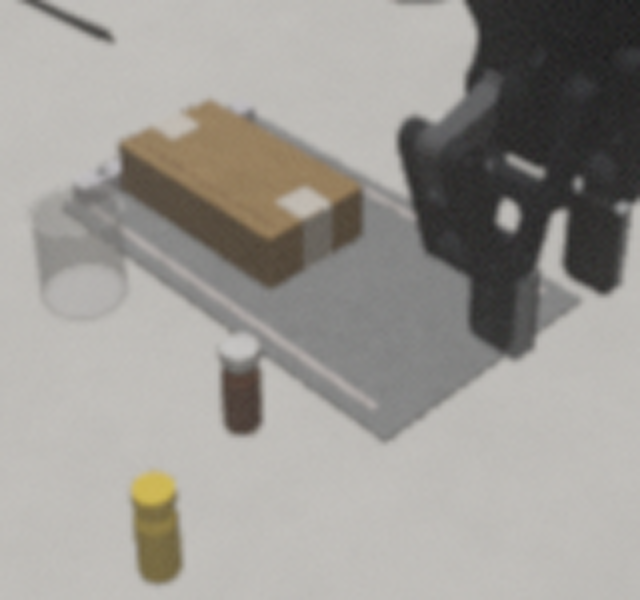

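The carton lies against the bar, with the top view showing it from (112,315)–(168,440) to (347,217)–(398,340). Everything beside the board is in its original place. I'll do a numeric squareness check.

```bash
python3 - <<'E'
from h import *
np.set_printoptions(precision=4,suppress=True)
T=viewer.get_image('top');S=viewer.get_image('side')
o=np.array([.5136,.125]);u=np.array([-.4211,.907]);v=np.array([-.907,-.4211])
f=lambda p:np.array([(p[:2]-o)@u,(p[:2]-o)@v])
big=cv2.resize(T['pixels'],None,fx=4,fy=4,interpolation=cv2.INTER_CUBIC)
hsv=cv2.cvtColor(big,cv2.COLOR_BGR2HSV);m=cv2.inRange(hsv,(5,80,60),(25,255,255));m[:600]=0;m[1000:]=0;m[:,:760]=0;m[:,1240:]=0
c=max(cv2.findContours(m,0,1)[0],key=cv2.contourArea)
r=cv2.minAreaRect(cv2.convexHull(c));P=[f(plane(T,(p+.5)/4-.5,.044)) for p in cv2.boxPoints(r)];print('mask',P)
for i in range(4):
    e=P[i]-P[i-1];print(np.linalg.norm(e),np.degrees(np.arctan2(e[1],e[0])))
print('hand top',[f(plane(T,tz(p),.044)) for p in[(112,315),(168,440),(398,340),(347,217)]])
print('hand side',[f(plane(S,sz(p),.044)) for p in[(120,145),(270,240),(362,185),(208,100)]])
print('bar outer ends/lines',[f(plane(T,tz(p),.004)) for p in[(495,90),(100,262),(592,304),(190,483)]])
print('bar face',[f(plane(T,tz(p),.02)) for p in[(92,262),(186,490)]])
for n,p,q in(('beaker',(330,525),.066),('vial',(572,422),.055),('bottle',(264,74),.044)):print(n,plane(T,tz(p),q))
E
```

```text
mask [array([ 0.1327, -0.0333]), array([-0.0143, -0.0334]), array([-0.014 ,  0.0462]), array([0.1319, 0.0457])]
0.07899459127122073 -89.46776750094091
0.14692432368040745 -179.94173382268607
0.07960889446347423 89.82241689618688
0.14594447085852644 -0.1836977744432071
hand top [array([ 0.132 , -0.0339]), array([0.1304, 0.0448]), array([-0.0133,  0.0452]), array([-0.0148, -0.0319])]
hand side [array([0.1268, 0.0467]), array([-0.0191,  0.0457]), array([-0.0165, -0.0338]), array([ 0.1306, -0.0312])]
bar outer ends/lines [array([-0.1299, -0.0709]), array([ 0.1301, -0.07  ]), array([-0.1304,  0.0712]), array([0.1321, 0.0724])]
bar face [array([ 0.133 , -0.0698]), array([0.1343, 0.0751])]
beaker [0.3733 0.1304 0.066 ]
vial [ 0.4334 -0.0057  0.055 ]
bottle [0.6317 0.1755 0.044 ]
```

```bash
python3 -c "
from rig import env;print(env.close_job())"
```

```text
the job is handed in; nothing more can be done
None
```

The carton lies flat between the two lines, with its top end against the stop bar, and I handed the job in at about 18 s of the 43 s allowed.

I tipped it with two half-open fingertips near the top of its back. Then I pushed it about 41 mm along the board from its foot end. The wrist force rose to about 17 N with the carton held against the bar, and I drew the hand back and away.

**Last checks (camera):**
- **Against the bar:** the top edge measures x ≈ 0.132 m, and the bar's face measures 0.133–0.134 m, given as 0.135. That is within the 2 mm calibration.
- **Square:** the colour mask shows it turned by at most about 0.5°. The bar's face, measured by hand, also came out about 0.5° off my board axis, so I can't resolve it finer than that.
- **Between the lines:** its sides are at y ≈ −33 and +46 mm, inside ±72 mm.
- **Beaker, vial and bottle:** in the final top and side views they stand where they started.

**Disagreement:** the side view put the top edge 2–5 mm shorter (0.127–0.131 m). It had read a few millimetres short before as well, so I relied on the top view and the contact force.

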